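# Lock the steel tube into the lampworker's rod rest

### The job

Take the thick steel tube (not the thinner glass rod) from the wooden rack and lay it centred in the two vees of the metal rod rest. Then swing the rest's stiff latch handle round over its hump, feel for its low notch, and press it down fully home there with the tongue across the tube, never forcing it (15 N at the knob at most), and let go. Leave everything else on the bench where it is.

Things in the scene. Friction and masses are not known exactly. Their poses are not given: they have to be found in the camera images.
- tube: plain steel tube, 16 mm in diameter, 230 mm long, about 0.16 kg; origin at its centre, y along the tube. At the start it lies in one of the two vee places of the rack (which one varies), axis 31 mm above the bench
- glass_rod: bystander: clear glass rod, 10 mm in diameter, 230 mm long, in the rack's other place, parallel to the tube and 72 mm from it, axis 27 mm above the bench; origin at its centre, y along it
- rack: fixed wooden rack: two notched bars 16 mm thick at y = -70 and +70 mm, 150 mm long along x, vee tops about 34 mm above the bench; between the bars the rods are free underneath but for an 8 mm tall spine at x = 0; origin on the bench under its middle, rods along y at x = -36 and +36 mm
- rest: fixed metal rod rest on a base plate 10 mm thick (x -105..45, y -95..125 mm); origin on the bench under the middle of the seated tube, which lies along y. Two 90 degree vees, 12 mm thick, at y = -50 and +50 mm, mouths 37 mm wide, tops about 59 mm above the bench; free space between them. The latch's upright post is at x = -55, y = 90 mm, its top 82 mm up
- rest_seat (a point): where the centre of the seated tube belongs: 48 mm above the bench over the rest's origin; axes as the rest's
- latch: latch: steel bar 14 mm wide, 10 mm thick, across the post, with a black upright knob on its handle end, a bare tongue on the other. Origin on the pivot axis, at bench level when lever = 0; z up; handle along +y, knob axis at y = 80, end at 92 mm; tongue along -y to -68 mm; bar at z = 63 to 73 mm. A cam under the bar lifts it as it turns
- latch_knob (a point): middle of the knob: 18 mm in diameter, 28 mm tall, standing on the bar, its middle 14 mm above the bar's top (87 mm above the bench at lever = 0). The knob is one with the bar. To be lifted by the cam it must be able to slide up between the fingers
- latch_tongue (a point): underside of the tongue, 55 mm from the pivot axis: with the latch locked it lies over the tube, 2 mm clear of it
- pivot (a joint): latch angle (rad), counter-clockwise seen from above. 0: handle along the rest's +y (open). Starts at 0 to 0.08; closed by turning counter-clockwise, handle towards the rest's -x. The cam's setting varies: the ramp begins at 0.15 to 0.85, the latch fits the notch at 1.15 to 1.95, with about 0.1 of play; a hard stop just beyond the notch ends the travel. The ramp takes 5 to 10 N at the knob
- lever (a joint): latch height (m): 0 at the open start, about +0.008 on the crest, about -0.005 fully down in the notch. It slides stiffly on its post and stays at the height where it is left: over the notch it must be pressed down with about 4 N (more while it is pushed against the stop). Over the crest it cannot go down
- cam_foot: fixed foot of the ring-shaped cam round the post, under the bar, ring 71 mm across, up to 60 mm tall; origin on the bench on the pivot axis, axes as the rest's. The cam ring on it (flat, ramp, crest, notch, stop) is set within 19 degrees either way of nominal, which its pose does not tell. It holds firm under the latch
- jar: bystander: glass jar, 60 mm in diameter, 85 mm tall; origin under its middle
- paddle: bystander: flat paddle with a wooden handle, lying; origin under its middle
- mug: bystander: white mug; origin under its middle
- brush: bystander: brush with a wooden handle, lying; origin under its middle
- tin: bystander: closed tin, 60 mm in diameter, 50 mm tall; origin under its middle
Not all that is in view belongs to the job. Several things have the shape of the tube; the one meant has the colours described above.

How it is judged:
On the way, in this order (a step that is already met when the one before it is completed fails the run):
1. the tube lies in the rest's two vees, released, with the latch still open (x of tube in the frame of rest_seat between -0.003 and 0.003 m and z of tube in the frame of rest_seat between -0.003 and 0.003 m and y of tube in the frame of rest_seat between -0.015 and 0.015 m and angle between the y axis of tube and the y axis of rest, either way round below 0.06 rad and contact force between the fingers and tube below 0.2 N and value of joint pivot below 0.4 rad), for 0.2 s.
2. the latch is turned up onto the crest of its cam (value of joint lever above 0.006 m and value of joint pivot above 0.6 rad), for 0.02 s.
At the end, for the whole second after the job is handed in: The tube is at rest in both vees (within 3 mm of the seat across and in height, 15 mm along, 0.06 rad), the latch is down in its notch (lever below -0.003 m, pivot beyond 1.0 rad), and the robot has let go of both (x of tube in the frame of rest_seat between -0.003 and 0.003 m and z of tube in the frame of rest_seat between -0.003 and 0.003 m and y of tube in the frame of rest_seat between -0.015 and 0.015 m and angle between the y axis of tube and the y axis of rest, either way round below 0.06 rad and contact force between the fingers and tube below 0.2 N and value of joint lever below -0.003 m and value of joint pivot above 1 rad and contact force between the fingers and latch below 0.2 N and linear speed of tube below 0.02 m/s); the robot touches nothing.
It fails at once if the latch is forced: it presses on its cam or stop with more than 55 N (about 20 N sideways at the knob) (contact force between latch and cam_foot above 55 N).
It fails at once if a bystander (glass rod, jar, paddle, mug, brush, tin) is shifted by more than 25 mm (distance of any of glass_rod, jar, paddle, mug, brush, tin from where it was at the start of the episode above 0.025 m).
It also fails if it takes over 72 s, if anything falls off the work surface, if the arm or the gripper's body presses on something with over 40 N, if the wrist force passes 120 N, or if a joint passes its speed limit or range.

### The arm

A 6-joint arm with a two-finger parallel gripper is mounted at the origin on the work surface. World frame = base frame: x ahead of the robot, y to its left, z up, the work surface at z = 0. Lengths are in m, angles in rad, forces in N, time in s.
With the tool pointing down it reaches from about 0.35 to 0.875 m from the base axis. Payload 4.2 kg.
Tool frame: the origin (TCP) lies between the finger pads; the fingertips stand 25 mm ahead of it and the grasp point (between the pads) lies 6 mm ahead of it; z points along the fingers, y is the line along which they close (so a half turn about z gives the same grasp; the last joint's range is limited). The gripper opens to 87 mm and grips with 3 to 60 N. Pads are 19 mm wide; open, the fingers measure 117 mm over their backs; the gripper's body (75 mm by 190 mm) begins 51 mm behind the grasp point.
Start: joints at [1.431, 0.385, 0.008, 0, -1.194, -0.259], TCP at [0.243, 0.576, 0.248] pointing down, gripper open.
Joint ranges: [-3.14, 3.14], [-1.21, 2.06], [-1.07, 1.41], [-3.16, 2.05], [-2.99, -0.16], [-3.1, 3.1]. Speed limits (rad/s): [2.79, 2.79, 3.14, 3.14, 3.14, 3.14].

### API

Orientations are given as a unit quaternion [w, x, y, z].
In Python, from plant import r gives the robot as it stands. The module is installed in compiled form; this text tells all that it offers.
- The arm moves only by the shell command python3 -m jog 'ROWS' [FORCE]. ROWS is JSON, a list of rows, each a list of 7 numbers: the shift along the world's x, y, z in m, then the turn, a rotation vector about the world's x, y, z in degrees, then the opening, from 0 (shut) to 1 (fully open). In form: [[x, y, z, wx, wy, wz, hand], ...]. A call has exactly 10 rows; each row is the pose to reach, as a shift and turn from the pose commanded when the call began; what a row does not reach only later rows make up. A row lasts 1/10 s, in which the tool goes at most 50 mm and 8.59 degrees, less where a joint would pass 70% of its speed; a pose out of reach is approached as far as the arm can. A call with a gripper value outside its range is refused whole. The fingers move at their own pace and stop on an object; FORCE is the grip in N (left out, the last holds). Time passes only in rows, so rows that repeat a pose let the fingers close, or fill a call up. It gives the time, the measured TCP pose, the force, the opening and the grip force at its end, in the units of the state.
- r.get_state(): the state, without advancing time (a new reading comes with each control period).
- r.camera(name): name is "scene" or "top" or "wrist"; returns a dict with "frame" (480x640x3 uint8, red, green, blue), "vertical_fov" (degrees; the focal length in pixels is half the picture's height over the tangent of half this angle, whatever the lens; pixels are square), "cx", "cy" (the principal point, pixels), "pose" (4x4, takes a point from camera to world coordinates). Camera axes: x right, y down, z forward; pixel columns grow to the right and rows downward; lengths in m; the calibration is good to about 2 mm. A picture is of the moment at which its call begins. There is no depth.
- r.close_job(): hands the job in; it is judged then, once.
The state is a dict: "t": time; "joint_pos": joint angles; "dq": joint speeds; "joint_torque": joint torques, N m; "ee_pos": TCP position; "eef_rot": TCP orientation; "wrist_force": force on the tool from outside, world axes, zero at the start; "wrist_torque": the same for the moment, N m; "width": finger opening in m; "finger_force": force on a finger pad.
Only numpy, scipy, OpenCV 4.12 (cv2) and the standard library are available. Lean on these libraries where they do the work, as an engineer would, in place of code of your own. Each camera call takes 0.05 s, during which the arm holds its last target. There are 200 camera calls.

## Working session

There is one attempt and no reset: what is moved stays moved. The work goes in short steps, Python scripts to look and compute and a shell command to move; the robot and the scene stay as the last step left them, time stands still between calls to the robot, and variables do not carry over. Pictures are saved under pics/ and viewed, at most 10 in all, crops included, and the job is handed in when it is done.

```bash
mkdir -p pics
cat > h.py <<'E'
import numpy as np, cv2
from plant import r
def cam(n):
    c=r.camera(n); c['f']=240/np.tan(np.radians(c['vertical_fov'])/2); c['pose']=np.array(c['pose']); return c
def ray(c,u,v,z):
    P=c['pose']; d=P[:3,:3]@np.array([(u-c['cx'])/c['f'],(v-c['cy'])/c['f'],1]); o=P[:3,3]
    return o+d*(z-o[2])/d[2]
def proj(c,p):
    P=c['pose']; q=P[:3,:3].T@(np.array(p)-P[:3,3]); return q[:2]/q[2]*c['f']+[c['cx'],c['cy']]
E
python3 - <<'E'
from h import *
import pickle
for n in ['top','scene']:
    c=cam(n); cv2.imwrite(f'pics/{n}0.png',c['frame'][:,:,::-1]); pickle.dump(c,open(n+'.pkl','wb'))
    print(n,c['pose'].round(3).tolist(),c['f'])
s=r.get_state(); print({k:np.round(v,3) for k,v in s.items()})
E
```

```text
top [[0.003, -0.999, 0.044, 0.479], [-1.0, -0.003, 0.011, -0.045], [-0.011, -0.044, -0.999, 1.111], [0.0, 0.0, 0.0, 1.0]] 523.2275712662814
scene [[-0.608, 0.559, -0.564, 1.149], [0.794, 0.422, -0.438, 0.457], [-0.007, -0.714, -0.7, 0.888], [0.0, 0.0, 0.0, 1.0]] 535.8087048118979
{'t': np.float64(0.1), 'joint_pos': array([ 1.431,  0.385,  0.007, -0.   , -1.194, -0.259]), 'dq': array([ 0.   , -0.002,  0.001,  0.002, -0.   ,  0.003]), 'joint_torque': array([-0.0000e+00, -3.9169e+01,  1.8794e+01,  4.2320e+00,  1.3000e-02,
       -0.0000e+00]), 'ee_pos': array([0.243, 0.576, 0.247]), 'eef_rot': array([ 0.001,  0.98 , -0.198, -0.   ]), 'wrist_force': array([0.069, 0.878, 0.159]), 'wrist_torque': array([-0.074,  0.091,  0.012]), 'finger_force': np.float64(0.0), 'width': np.float64(0.087)}
```

View pics/top0.png

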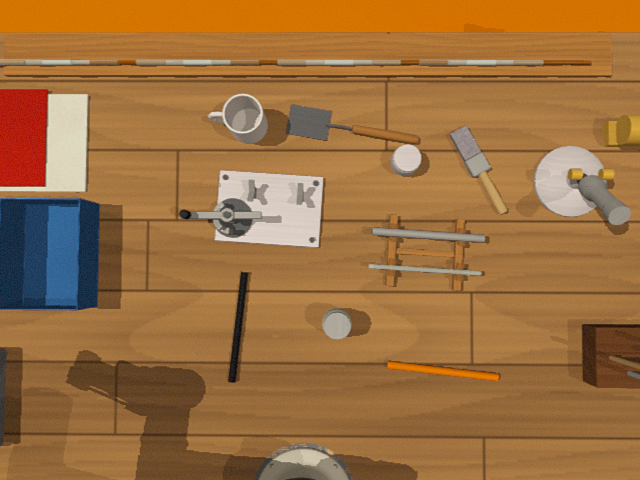

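View pics/scene0.png

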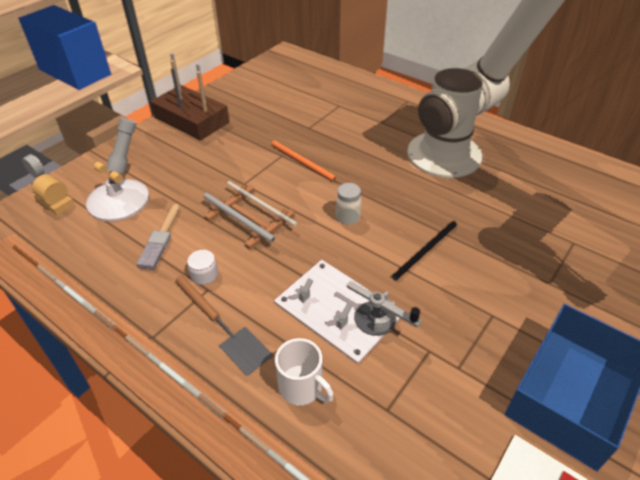

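The top view shows the candidates: a thick grey rod at (430,236), a thin grey rod at (425,270), a black rod at (239,327) and an orange rod at (443,371). The thick grey one in the rack fits the steel tube; the thin one beside it is the glass rod. The rest plate is at (270,208), and the latch handle points left with its knob at (185,214). Next I'll measure these and confirm the tube in a crop.

```bash
cat > m.py <<'E'
from h import *
import pickle
c=pickle.load(open('top.pkl','rb')); im=c['frame']; hsv=cv2.cvtColor(im,cv2.COLOR_RGB2HSV)
def comps(mask,box,amin):
    x0,y0,x1,y1=box; m=np.zeros_like(mask); m[y0:y1,x0:x1]=mask[y0:y1,x0:x1]
    cs,_=cv2.findContours(m,cv2.RETR_EXTERNAL,cv2.CHAIN_APPROX_NONE)
    return [k for k in cs if cv2.contourArea(k)>amin]
grey=((hsv[...,1]<70)&(hsv[...,2]>90)).astype(np.uint8)
for k in comps(grey,(355,210,500,295),60):
    (u,v),wh,a=cv2.minAreaRect(k); b=cv2.boxPoints(((u,v),wh,a))
    L=sorted([(b[i]+b[(i+1)%4])/2 for i in range(4)],key=lambda p:p[0])
    e0,e1=ray(c,*L[0],.031),ray(c,*L[-1],.031)
    print('rod',u,v,wh,'ends',e0.round(4),e1.round(4),'len',np.linalg.norm(e1-e0),'mid',(e0+e1)/2, 'yaw',np.degrees(np.arctan2(*(e0-e1)[1::-1])))
w=((hsv[...,1]<45)&(hsv[...,2]>185)).astype(np.uint8); w=cv2.morphologyEx(w,cv2.MORPH_CLOSE,np.ones((3,3)))
for k in comps(w,(205,160,340,260),1000):
    b=cv2.boxPoints(cv2.minAreaRect(k)); W=[ray(c,*p,.01)[:2] for p in b]
    print('plate',b.round(1).tolist(),np.round(W,4).tolist(),[round(float(np.linalg.norm(W[i]-W[i-1])),4) for i in range(4)])
blk=(hsv[...,2]<60).astype(np.uint8)
for k in comps(blk,(165,195,205,235),15):
    M=cv2.minEnclosingCircle(k); print('knob',M,ray(c,*M[0],.095))
big=lambda x0,y0,x1,y1,s:cv2.resize(im[y0:y1,x0:x1],None,fx=s,fy=s,interpolation=cv2.INTER_CUBIC)
A=big(165,150,335,260,4.4)[:,:748];B=big(350,205,505,295,3)
cv=np.zeros((A.shape[0]//2+10+B.shape[0],748,3),np.uint8);A=cv2.resize(A,None,fx=.68,fy=.68)[:cv.shape[0]-B.shape[0]]
cv[:A.shape[0],:A.shape[1]]=A;cv[-B.shape[0]:,:B.shape[1]]=B
cv2.imwrite('pics/crop1.png',cv[:,:,::-1])
E
python3 m.py
```

```text
rod 424.4845275878906 269.2323303222656 (111.41932678222656, 4.656330108642578) ends [ 0.4789 -0.1332  0.031 ] [ 0.4645 -0.3613  0.031 ] len 0.22857872155903422 mid [ 0.47169633 -0.247226    0.031     ] yaw 86.36659136067868
rod 428.00445556640625 234.43365478515625 (112.48363494873047, 7.5166473388671875) ends [ 0.5509 -0.1394  0.031 ] [ 0.536  -0.3703  0.031 ] len 0.23140529077505867 mid [ 0.54341848 -0.25486286  0.031     ] yaw 86.31283510719021
plate [[214.5, 239.60000610351562], [219.3000030517578, 169.8000030517578], [322.6000061035156, 176.89999389648438], [317.79998779296875, 246.6999969482422]] [[0.5325, 0.1907], [0.681, 0.1823], [0.6662, -0.037], [0.5183, -0.0275]] [0.2186, 0.1487, 0.2199, 0.1483]
knob ((184.9166717529297, 213.77777099609375), 5.228299617767334) [0.57882416 0.23115847 0.095     ]
```

View pics/crop1.png

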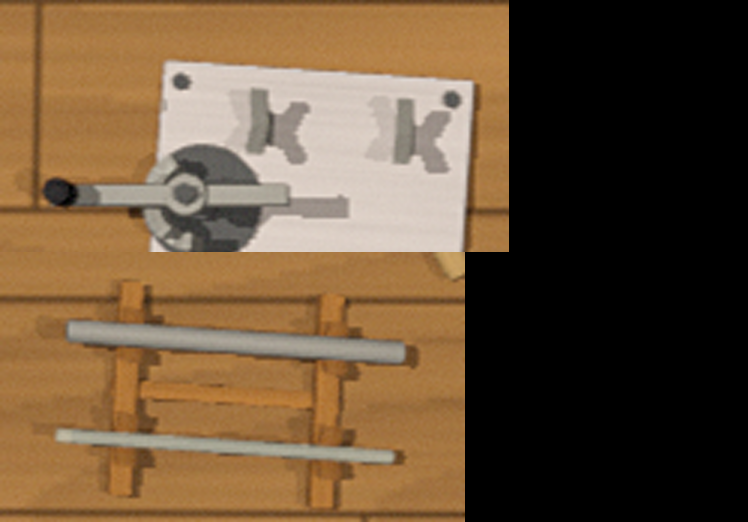

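The crop confirms it: the thick steel tube lies in the upper rack place (430,236) and the thin glass rod in the lower one. The measured lengths (231 and 229 mm), the spacing (72 mm) and the plate size (219 x 148 mm) all fit. From these, the tube is at (0.543, -0.255) with yaw 86.3°, and the rest origin is at about (0.628, 0.060) with a turn of -3.8°.

```bash
python3 -m jog '[[0.15,-0.415,0,0,0,-35,0.5],[0.15,-0.415,0,0,0,-35,0.5],[0.15,-0.415,0,0,0,-35,0.5],[0.15,-0.415,0,0,0,-35,0.5],[0.15,-0.415,0,0,0,-35,0.5],[0.15,-0.415,0,0,0,-35,0.5],[0.15,-0.415,0,0,0,-35,0.5],[0.15,-0.415,0,0,0,-35,0.5],[0.17,-0.47,0,0,0,-40,0.5],[0.19,-0.52,0,0,0,-45,0.5]]' 15 && python3 -m jog '[[0.11,-0.311,-0.1,0,0,-26,0.5],[0.11,-0.311,-0.1,0,0,-26,0.5],[0.11,-0.311,-0.1,0,0,-26,0.5],[0.11,-0.311,-0.1,0,0,-26,0.5],[0.11,-0.311,-0.1,0,0,-26,0.5],[0.11,-0.311,-0.1,0,0,-26,0.5],[0.11,-0.311,-0.1,0,0,-26,0.5],[0.11,-0.311,-0.1,0,0,-26,0.5],[0.11,-0.311,-0.1,0,0,-26,0.5],[0.11,-0.311,-0.1,0,0,-26,0.5]]'
python3 - <<'E'
from h import *
from scipy.spatial.transform import Rotation as R
s=r.get_state(); q=s['eef_rot']; M=R.from_quat([q[1],q[2],q[3],q[0]]).as_matrix(); print(s['ee_pos'],M.round(3),s['joint_pos'].round(2))
c=cam('wrist'); im=c['frame'].copy()
for p in [(.5509,-.1394,.031),(.536,-.3703,.031)]:
    print(proj(c,p))
hsv=cv2.cvtColor(im,cv2.COLOR_RGB2HSV)
cv2.imwrite('pics/w1.png',im[:,:,::-1])
E
```

```text
t: 1.1
ee_pos: [0.4134, 0.104, 0.2476]
eef_rot: [-0.0, 0.829, -0.559, -0.0]
wrist_force: [1.9, 0.3, 0.2]
width: 0.0432
finger_force: 0.0
t: 2.1
ee_pos: [0.5232, -0.2044, 0.1476]
eef_rot: [-0.0, -0.683, 0.73, 0.0]
wrist_force: [1.3, -0.5, -0.6]
width: 0.0436
finger_force: 0.0
[ 0.52324333 -0.20439482  0.1476301 ] [[-0.067 -0.998 -0.   ]
 [-0.998  0.067  0.   ]
 [-0.     0.    -1.   ]] [-0.08  0.37 -0.29 -0.   -0.91  0.02]
[290.79596421 330.35143   ]
[279.93416879 -31.8825316 ]
```

View pics/w1.png

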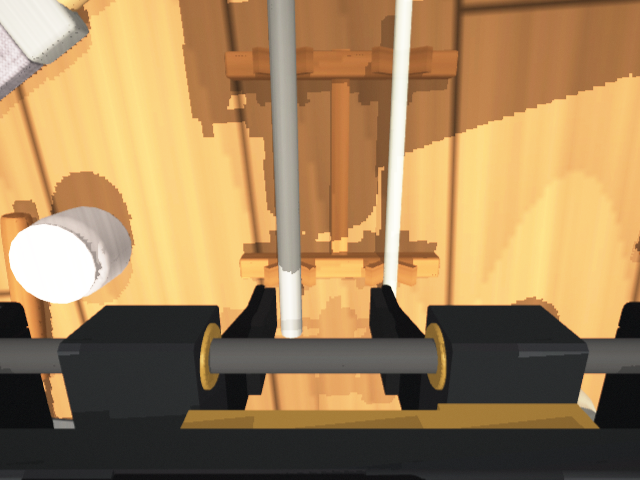

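The tube's end shows at (291,333) against a predicted (291,330), so the measurement holds. Now I'll line up over the tube's middle, go down and grip it.

```bash
python3 -m jog '[[0.02,-0.05,0,0,0,0,0.5],[0.02,-0.05,-0.03,0,0,0,0.5],[0.02,-0.05,-0.06,0,0,0,0.5],[0.02,-0.05,-0.09,0,0,0,0.5],[0.02,-0.05,-0.11,0,0,0,0.5],[0.02,-0.05,-0.11,0,0,0,0.5],[0.02,-0.05,-0.11,0,0,0,0],[0.02,-0.05,-0.11,0,0,0,0],[0.02,-0.05,-0.11,0,0,0,0],[0.02,-0.05,-0.11,0,0,0,0]]' 25 && python3 -m jog '[[0,0,0,0,0,0,0],[0,0,0,0,0,0,0],[0,0,0,0,0,0,0],[0,0,0.03,0,0,0,0],[0,0,0.06,0,0,0,0],[0,0,0.09,0,0,0,0],[0,0,0.12,0,0,0,0],[0,0,0.15,0,0,0,0],[0,0,0.15,0,0,0,0],[0,0,0.15,0,0,0,0]]'
```

```text
t: 3.15
ee_pos: [0.5441, -0.2549, 0.0388]
eef_rot: [0.001, -0.683, 0.73, -0.001]
wrist_force: [-0.7, -1.0, -0.7]
width: 0.0194
finger_force: 0.0
t: 4.15
ee_pos: [0.5432, -0.2547, 0.1873]
eef_rot: [0.0, -0.683, 0.731, 0.0]
wrist_force: [-1.0, 0.3, -1.1]
width: 0.0152
finger_force: 25.0
```

```bash
python3 -m jog '[[0.085,0.315,0,0,0,0,0],[0.085,0.315,0,0,0,0,0],[0.085,0.315,0,0,0,0,0],[0.085,0.315,0,0,0,0,0],[0.085,0.315,0,0,0,0,0],[0.085,0.315,0,0,0,0,0],[0.085,0.315,0,0,0,0,0],[0.085,0.315,0,0,0,0,0],[0.085,0.315,0,0,0,0,0],[0.085,0.315,0,0,0,0,0]]'
python3 - <<'E'
from h import *
c=cam('wrist'); im=c['frame'].copy()
th=np.radians(-3.85);ex=np.array([np.cos(th),np.sin(th)]);ey=np.array([-ex[1],ex[0]]);O=np.array([.6284,.0601])
def W(x,y,z): return [*(O+x*ex+y*ey),z]
for n,p in dict(veeLo_l=(-.0185,-.05,.059),vee_r=(.0185,-.05,.059),vee2l=(-.0185,.05,.059),vee2r=(.0185,.05,.059),end=(0,-.115,.179),c1=(45e-3,-95e-3,.01),c2=(-105e-3,-95e-3,.01)).items():
    u=proj(c,W(*p)); print(n,u.round()); cv2.circle(im,tuple(int(k) for k in u),3,(255,0,0),-1)
cv2.imwrite('pics/w2.png',im[:,:,::-1])
E
```

```text
t: 5.15
ee_pos: [0.6276, 0.0591, 0.1861]
eef_rot: [-0.001, -0.683, 0.731, 0.001]
wrist_force: [-0.3, 0.0, -1.9]
width: 0.0149
finger_force: 25.0
veeLo_l [348. 172.]
vee_r [293. 172.]
vee2l [345. 305.]
vee2r [296. 305.]
end [319.  17.]
c1 [262. 106.]
c2 [457. 106.]
```

View pics/w2.png

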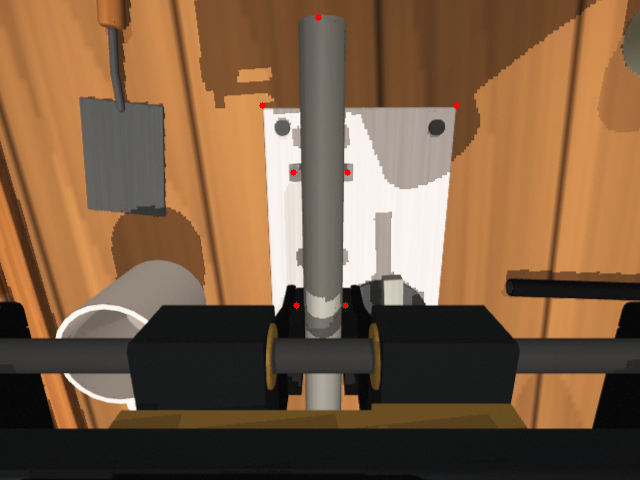

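The tube end at (319,17), the plate corners and the vees at (320,172) all agree with the prediction, so I'll lower it into the vees.

```bash
python3 -m jog '[[0.001,0.001,-0.03,0,0,0,0],[0.001,0.001,-0.06,0,0,0,0],[0.001,0.001,-0.09,0,0,0,0],[0.001,0.001,-0.105,0,0,0,0],[0.001,0.001,-0.115,0,0,0,0],[0.001,0.001,-0.122,0,0,0,0],[0.001,0.001,-0.127,0,0,0,0],[0.001,0.001,-0.13,0,0,0,0],[0.001,0.001,-0.131,0,0,0,0],[0.001,0.001,-0.131,0,0,0,0]]'
```

```text
t: 6.2
ee_pos: [0.6298, 0.0612, 0.057]
eef_rot: [0.0, -0.683, 0.73, -0.0]
wrist_force: [0.9, 0.2, -1.3]
width: 0.015
finger_force: 25.0
```

```bash
python3 -m jog '[[0,0,-0.001,0,0,0,0],[0,0,-0.002,0,0,0,0],[0,0,-0.003,0,0,0,0],[0,0,-0.003,0,0,0,0],[0,0,-0.003,0,0,0,0.2],[0,0,-0.003,0,0,0,0.35],[0,0,-0.003,0,0,0,0.4],[0,0,-0.003,0,0,0,0.4],[0,0,-0.003,0,0,0,0.4],[0,0,-0.003,0,0,0,0.4]]' && python3 -m jog '[[0,0,0,0,0,0,0.4],[0,0,0,0,0,0,0.4],[0,0,0.03,0,0,0,0.4],[0,0,0.06,0,0,0,0.4],[0,0,0.09,0,0,0,0.4],[0,0,0.12,0,0,0,0.4],[0,0,0.12,0,0,0,0.4],[0,0.1,0.12,0,0,0,0.4],[-0.05,0.14,0.12,0,0,0,0.4],[-0.08,0.16,0.12,0,0,0,0.4]]'
python3 - <<'E'
from h import *
import pickle
c=cam('scene'); pickle.dump(c,open('scene2.pkl','wb'))
t=cam('top');pickle.dump(t,open('top2.pkl','wb'))
a=cv2.resize(c['frame'][230:370,250:450],None,fx=3.5,fy=3.5,interpolation=2)[:,:700]
cv2.imwrite('pics/s2.png',a[:,:,::-1])
O=np.array([.6284,.0601]);
for y in(-.115,.115): print(proj(c,[.6284+.067*y,.0601+y,.048]))
E
```

```text
t: 7.2
ee_pos: [0.6296, 0.061, 0.0534]
eef_rot: [-0.0, -0.683, 0.73, 0.0]
wrist_force: [-0.2, 0.4, 0.5]
width: 0.034
finger_force: 0.0
t: 8.2
ee_pos: [0.5729, 0.1945, 0.1724]
eef_rot: [-0.0, -0.683, 0.731, 0.0]
wrist_force: [-0.0, 0.6, -0.1]
width: 0.0347
finger_force: 0.0
[280.7770786  269.58120563]
[369.36703733 330.87532944]
```

View pics/s2.png

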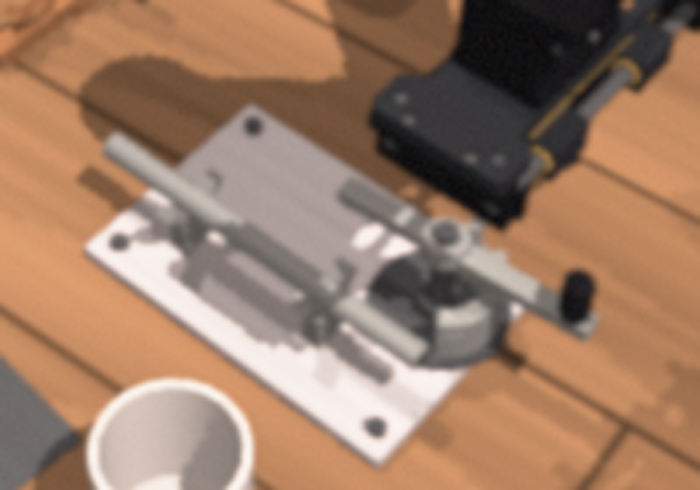

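The tube lies in both vees: its ends at (282,271) and (370,330) match the predicted (281,270) and (369,331). Next I'll go over the knob and look at the cam.

```bash
python3 -m jog '[[0.006,0.039,0,0,0,4,0.4],[0.006,0.039,0,0,0,4,0.4],[0.006,0.039,0,0,0,4,0.4],[0.006,0.039,0,0,0,4,0.4],[0.006,0.039,0,0,0,4,0.4],[0.006,0.039,0,0,0,4,0.4],[0.006,0.039,0,0,0,4,0.4],[0.006,0.039,0,0,0,4,0.4],[0.006,0.039,0,0,0,4,0.4],[0.006,0.039,0,0,0,4,0.4]]'
python3 - <<'E'
from h import *
import pickle
c=cam('wrist'); pickle.dump(c,open('w3.pkl','wb')); im=c['frame'].copy()
for n,p in dict(piv=(.5795,.1536,.082),knobtop=(.5788,.2336,.101)).items():
    u=proj(c,p); print(n,u.round()); cv2.circle(im,tuple(int(k) for k in u),2,(255,0,0),-1)
cv2.imwrite('pics/w3.png',im[:,:,::-1])
E
```

```text
t: 9.3
ee_pos: [0.5791, 0.232, 0.1736]
eef_rot: [-0.0, 0.708, -0.706, 0.0]
wrist_force: [0.1, 0.5, -1.0]
width: 0.0346
finger_force: 0.0
piv [322. 127.]
knobtop [323. 270.]
```

View pics/w3.png

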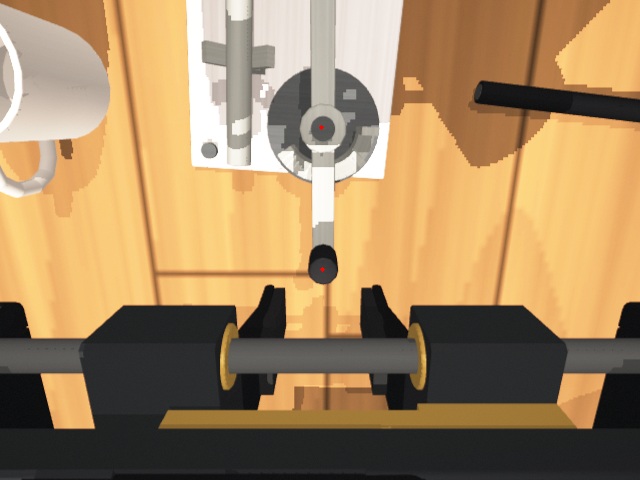

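The pivot (322,127) and the knob top (323,270) match the prediction to a pixel or two. I'll go down round the knob and narrow the fingers to 2 mm clearance a side.

```bash
python3 -m jog '[[0,0.001,-0.02,0,0,0,0.4],[0,0.001,-0.04,0,0,0,0.4],[0,0.001,-0.055,0,0,0,0.4],[0,0.001,-0.064,0,0,0,0.4],[0,0.001,-0.064,0,0,0,0.4],[0,0.001,-0.064,0,0,0,0.25],[0,0.001,-0.064,0,0,0,0.25],[0,0.001,-0.064,0,0,0,0.25],[0,0.001,-0.064,0,0,0,0.25],[0,0.001,-0.064,0,0,0,0.25]]' 5
cat > tgt.py <<'E'
# tgt.py a1 a2.. : tool shift (from the pose for a0) to each latch angle; a0 = current handle angle
import sys,numpy as np
a=np.array([float(x) for x in sys.argv[1:]]); w=np.radians(86.15)+a
P=.08*np.c_[np.cos(w),np.sin(w)]
for k,d in zip(a,P-P[0]): print(k,(d*1000).round(1),'mm turn',round(np.degrees(k-a[0]),1))
print('world', (P+[.5795,.1536]).round(4).tolist())
E
python3 tgt.py 0.07 .1 .15 .2 .25 .3 .35 .4 .45 .5
```

```text
t: 10.35
ee_pos: [0.5792, 0.2331, 0.11]
eef_rot: [-0.0, 0.708, -0.706, 0.0]
wrist_force: [0.2, 0.2, -0.4]
width: 0.0219
finger_force: 0.0
0.07 [0. 0.] mm turn 0.0
0.1 [-2.4 -0. ] mm turn 1.7
0.15 [-6.4 -0.3] mm turn 4.6
0.2 [-10.4  -0.7] mm turn 7.4
0.25 [-14.3  -1.3] mm turn 10.3
0.3 [-18.2  -2.2] mm turn 13.2
0.35 [-22.1  -3.2] mm turn 16.0
0.4 [-25.9  -4.4] mm turn 18.9
0.45 [-29.7  -5.8] mm turn 21.8
0.5 [-33.3  -7.4] mm turn 24.6
world [[0.5793, 0.2336], [0.5769, 0.2336], [0.5729, 0.2333], [0.5689, 0.2329], [0.565, 0.2323], [0.561, 0.2314], [0.5572, 0.2304], [0.5534, 0.2292], [0.5496, 0.2278], [0.5459, 0.2262]]
```

```bash
python3 -m jog '[[-0.0014,0,0,0,0,1,0.25],[-0.0028,0,0,0,0,2,0.25],[-0.0042,0,0,0,0,3,0.25],[-0.0056,-0.0002,0,0,0,4,0.25],[-0.007,-0.0003,0,0,0,5,0.25],[-0.0084,-0.0005,0,0,0,6,0.25],[-0.01,-0.0006,0,0,0,7,0.25],[-0.0114,-0.0008,0,0,0,8,0.25],[-0.0128,-0.001,0,0,0,9,0.25],[-0.0143,-0.0013,0,0,0,10.3,0.25]]'; python3 tgt.py .25 .3 .35 .4 .45 .5
```

```text
t: 11.35
ee_pos: [0.5651, 0.2318, 0.1097]
eef_rot: [-0.0, 0.769, -0.639, 0.0]
wrist_force: [1.8, -0.5, 0.0]
width: 0.0218
finger_force: 1.2
0.25 [0. 0.] mm turn 0.0
0.3 [-3.9 -0.8] mm turn 2.9
0.35 [-7.8 -1.8] mm turn 5.7
0.4 [-11.6  -3.1] mm turn 8.6
0.45 [-15.3  -4.5] mm turn 11.5
0.5 [-19.  -6.] mm turn 14.3
world [[0.565, 0.2323], [0.561, 0.2314], [0.5572, 0.2304], [0.5534, 0.2292], [0.5496, 0.2278], [0.5459, 0.2262]]
```

```bash
python3 -m jog '[[-0.0014,-0.0002,0,0,0,1,0.25],[-0.0027,-0.0004,0,0,0,2,0.25],[-0.0039,-0.0008,0,0,0,2.9,0.25],[-0.005,-0.001,0,0,0,3.6,0.25],[-0.006,-0.0013,0,0,0,4.4,0.25],[-0.007,-0.0016,0,0,0,5.2,0.25],[-0.0078,-0.0019,0,0,0,5.7,0.25],[-0.0078,-0.0019,0,0,0,5.7,0.25],[-0.0078,-0.0019,0,0,0,5.7,0.25],[-0.0078,-0.0019,0,0,0,5.7,0.25]]'; python3 tgt.py .35 .45 .55
```

```text
t: 12.35
ee_pos: [0.5578, 0.2303, 0.1103]
eef_rot: [-0.001, 0.8, -0.601, 0.001]
wrist_force: [4.9, -0.8, 2.6]
width: 0.0217
finger_force: 2.1
0.35 [0. 0.] mm turn 0.0
0.45 [-7.6 -2.6] mm turn 5.7
0.55 [-14.8  -6. ] mm turn 11.5
world [[0.5572, 0.2304], [0.5496, 0.2278], [0.5424, 0.2245]]
```

The force has risen to about 5 N with some lift, so the ramp began near 0.3, which puts the notch at about 1.3 to 1.4. Going on up the ramp.

```bash
python3 -m jog '[[-0.0015,-0.0005,0,0,0,1.1,0.25],[-0.003,-0.001,0,0,0,2.3,0.25],[-0.0046,-0.0015,0,0,0,3.4,0.25],[-0.0061,-0.002,0,0,0,4.6,0.25],[-0.0076,-0.0026,0,0,0,5.7,0.25],[-0.0091,-0.0032,0,0,0,6.9,0.25],[-0.0105,-0.0038,0,0,0,8,0.25],[-0.012,-0.0045,0,0,0,9.2,0.25],[-0.0134,-0.0052,0,0,0,10.3,0.25],[-0.0148,-0.006,0,0,0,11.5,0.25]]'; python3 tgt.py .55 .6 .65 .7 .75; python3 tgt.py .75 .8 .85 .9 .95
```

```text
t: 13.35
ee_pos: [0.5452, 0.2259, 0.1116]
eef_rot: [-0.004, 0.856, -0.517, 0.002]
wrist_force: [6.8, 1.8, 4.1]
width: 0.022
finger_force: 3.4
0.55 [0. 0.] mm turn 0.0
0.6 [-3.5 -1.9] mm turn 2.9
0.65 [-6.9 -4.1] mm turn 5.7
0.7 [-10.2  -6.3] mm turn 8.6
0.75 [-13.3  -8.8] mm turn 11.5
world [[0.5424, 0.2245], [0.5389, 0.2225], [0.5355, 0.2204], [0.5322, 0.2181], [0.529, 0.2157]]
0.75 [0. 0.] mm turn 0.0
0.8 [-3.  -2.6] mm turn 2.9
0.85 [-5.9 -5.3] mm turn 5.7
0.9 [-8.7 -8.2] mm turn 8.6
0.95 [-11.3 -11.3] mm turn 11.5
world [[0.529, 0.2157], [0.526, 0.2131], [0.5231, 0.2103], [0.5203, 0.2074], [0.5177, 0.2044]]
```

```bash
python3 -m jog '[[-0.0014,-0.0007,0,0,0,1.1,0.25],[-0.0028,-0.0015,0,0,0,2.3,0.25],[-0.0042,-0.0023,0,0,0,3.4,0.25],[-0.0055,-0.0032,0,0,0,4.6,0.25],[-0.0069,-0.0041,0,0,0,5.7,0.25],[-0.0082,-0.005,0,0,0,6.9,0.25],[-0.0095,-0.0058,0,0,0,8,0.25],[-0.0108,-0.0068,0,0,0,9.2,0.25],[-0.012,-0.0078,0,0,0,10.3,0.25],[-0.0133,-0.0088,0,0,0,11.5,0.25]]'
```

```text
t: 14.35
ee_pos: [0.5324, 0.2186, 0.1122]
eef_rot: [-0.005, 0.904, -0.428, 0.003]
wrist_force: [5.5, 5.6, 6.0]
width: 0.0218
finger_force: 4.1
```

```bash
python3 -m jog '[[-0.0012,-0.001,0,0,0,1.1,0.25],[-0.0024,-0.0021,0,0,0,2.3,0.25],[-0.0036,-0.0031,0,0,0,3.4,0.25],[-0.0048,-0.0042,0,0,0,4.6,0.25],[-0.0059,-0.0053,0,0,0,5.7,0.25],[-0.007,-0.0065,0,0,0,6.9,0.25],[-0.0081,-0.0076,0,0,0,8,0.25],[-0.0092,-0.0088,0,0,0,9.2,0.25],[-0.0103,-0.01,0,0,0,10.3,0.25],[-0.0113,-0.0113,0,0,0,11.5,0.25]]'; python3 tgt.py .95 1. 1.05 1.1;python3 tgt.py 1.1 1.15 1.2 1.25 1.3 1.35 1.4 1.45
```

```text
t: 15.35
ee_pos: [0.5165, 0.2034, 0.1089]
eef_rot: [0.001, 0.942, -0.336, -0.001]
wrist_force: [0.2, 2.7, 0.4]
width: 0.022
finger_force: 1.1
0.95 [0. 0.] mm turn 0.0
1.0 [-2.5 -3.2] mm turn 2.9
1.05 [-4.8 -6.4] mm turn 5.7
1.1 [-6.9 -9.8] mm turn 8.6
world [[0.5177, 0.2044], [0.5152, 0.2012], [0.5129, 0.198], [0.5108, 0.1946]]
1.1 [0. 0.] mm turn 0.0
1.15 [-2.  -3.5] mm turn 2.9
1.2 [-3.7 -7.1] mm turn 5.7
1.25 [ -5.4 -10.7] mm turn 8.6
1.3 [ -6.8 -14.5] mm turn 11.5
1.35 [ -8.  -18.3] mm turn 14.3
1.4 [ -9.  -22.1] mm turn 17.2
1.45 [ -9.9 -26. ] mm turn 20.1
world [[0.5108, 0.1946], [0.5088, 0.1911], [0.5071, 0.1875], [0.5054, 0.1839], [0.504, 0.1801], [0.5028, 0.1763], [0.5018, 0.1725], [0.5009, 0.1686]]
```

The force has dropped to about 2.7 N, so the latch is on the crest. On to 1.1, then short feeling steps of 0.05 rad (4 mm, at most about 10 N at the arm's felt stiffness).

```bash
python3 -m jog '[[-0.0008,-0.001,0,0,0,0.9,0.25],[-0.0016,-0.002,0,0,0,1.8,0.25],[-0.0024,-0.003,0,0,0,2.7,0.25],[-0.0032,-0.004,0,0,0,3.6,0.25],[-0.0038,-0.005,0,0,0,4.5,0.25],[-0.0045,-0.006,0,0,0,5.4,0.25],[-0.0052,-0.007,0,0,0,6.2,0.25],[-0.0058,-0.008,0,0,0,7,0.25],[-0.0064,-0.009,0,0,0,7.8,0.25],[-0.0069,-0.0098,0,0,0,8.6,0.25]]'
```

```text
t: 16.35
ee_pos: [0.5106, 0.1938, 0.1096]
eef_rot: [0.0, 0.964, -0.265, -0.0]
wrist_force: [0.1, 0.6, -1.3]
width: 0.0219
finger_force: 0.3
```

```bash
python3 -m jog '[[-0.0005,-0.0009,0,0,0,0.7,0.25],[-0.001,-0.0018,0,0,0,1.4,0.25],[-0.0014,-0.0027,0,0,0,2.1,0.25],[-0.002,-0.0035,0,0,0,2.9,0.25],[-0.0024,-0.0043,0,0,0,3.5,0.25],[-0.0028,-0.0052,0,0,0,4.2,0.25],[-0.0032,-0.006,0,0,0,4.9,0.25],[-0.0037,-0.0071,0,0,0,5.7,0.25],[-0.0037,-0.0071,0,0,0,5.7,0.25],[-0.0037,-0.0071,0,0,0,5.7,0.25]]'; python3 tgt.py 1.2 1.25 1.3
```

```text
t: 17.35
ee_pos: [0.5069, 0.1867, 0.1095]
eef_rot: [0.0, 0.976, -0.217, -0.0]
wrist_force: [0.2, -0.3, -0.7]
width: 0.0219
finger_force: 0.0
1.2 [0. 0.] mm turn 0.0
1.25 [-1.6 -3.7] mm turn 2.9
1.3 [-3.  -7.4] mm turn 5.7
world [[0.5071, 0.1875], [0.5054, 0.1839], [0.504, 0.1801]]
```

```bash
python3 -m jog '[[-0.0003,-0.0006,0,0,0,0.5,0.25],[-0.0006,-0.0012,0,0,0,1,0.25],[-0.0009,-0.0018,0,0,0,1.5,0.25],[-0.0012,-0.0025,0,0,0,2,0.25],[-0.0014,-0.0032,0,0,0,2.5,0.25],[-0.0016,-0.0037,0,0,0,2.9,0.25],[-0.0016,-0.0037,0,0,0,2.9,0.25],[-0.0016,-0.0037,0,0,0,2.9,0.25],[-0.0016,-0.0037,0,0,0,2.9,0.25],[-0.0016,-0.0037,0,0,0,2.9,0.25]]'
```

```text
t: 18.35
ee_pos: [0.5053, 0.1831, 0.1095]
eef_rot: [0.0, 0.981, -0.192, -0.0]
wrist_force: [0.3, 0.1, 0.4]
width: 0.0218
finger_force: 0.0
```

Run:
```python
from h import *
c=cam('top'); im=c['frame']; 
a=cv2.resize(im[160:260,170:330],None,fx=4,fy=4,interpolation=2); cv2.imwrite('pics/t4.png',a[:,:,::-1])
for t in (1.15,1.2,1.25,1.3):
    w=np.radians(86.15)+t; d=np.array([np.cos(w),np.sin(w)])
    print(t,[((proj(c,[*(np.array([.5795,.1536])+k*d),z])-[170,160])*4).round() for k,z in ((-.068,.081),(.08,.108))])
```

```text
1.15 [array([289.,  96.]), array([133., 358.])]
1.2 [array([283.,  93.]), array([141., 361.])]
1.25 [array([277.,  90.]), array([148., 365.])]
1.3 [array([270.,  88.]), array([156., 368.])]
```

View pics/t4.png

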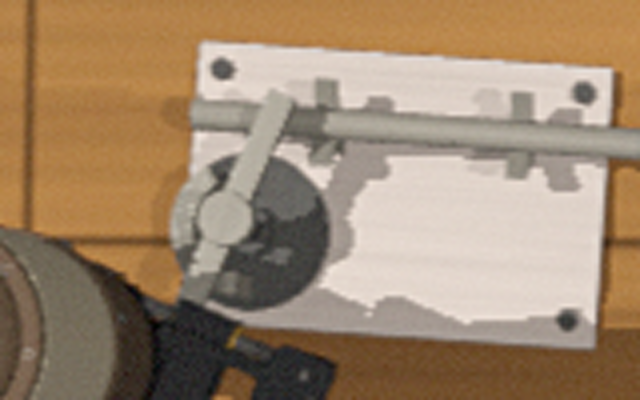

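The tongue end at crop (282,93) puts the latch at about 1.2 rad, following the tool, with the tube still seated. I'll keep feeling onward.

```bash
python3 -m jog '[[-0.0002,-0.0006,0,0,0,0.5,0.25],[-0.0005,-0.0012,0,0,0,1,0.25],[-0.0007,-0.0018,0,0,0,1.5,0.25],[-0.001,-0.0025,0,0,0,2,0.25],[-0.0012,-0.0031,0,0,0,2.5,0.25],[-0.0014,-0.0037,0,0,0,2.9,0.25],[-0.0014,-0.0037,0,0,0,2.9,0.25],[-0.0014,-0.0037,0,0,0,2.9,0.25],[-0.0014,-0.0037,0,0,0,2.9,0.25],[-0.0014,-0.0037,0,0,0,2.9,0.25]]'; python3 tgt.py 1.3 1.35 1.4 1.45
```

```text
t: 19.4
ee_pos: [0.5039, 0.1793, 0.1095]
eef_rot: [0.0, 0.986, -0.167, -0.0]
wrist_force: [-0.7, 1.0, -0.0]
width: 0.0221
finger_force: 0.0
1.3 [0. 0.] mm turn 0.0
1.35 [-1.2 -3.8] mm turn 2.9
1.4 [-2.3 -7.7] mm turn 5.7
1.45 [ -3.1 -11.6] mm turn 8.6
world [[0.504, 0.1801], [0.5028, 0.1763], [0.5018, 0.1725], [0.5009, 0.1686]]
```

```bash
python3 -m jog '[[-0.0002,-0.0006,0,0,0,0.5,0.25],[-0.0004,-0.0012,0,0,0,1,0.25],[-0.0006,-0.0018,0,0,0,1.5,0.25],[-0.0008,-0.0025,0,0,0,2,0.25],[-0.001,-0.0031,0,0,0,2.5,0.25],[-0.0012,-0.0038,0,0,0,2.9,0.25],[-0.0012,-0.0038,0,0,0,2.9,0.25],[-0.0012,-0.0038,0,0,0,2.9,0.25],[-0.0012,-0.0038,0,0,0,2.9,0.25],[-0.0012,-0.0038,0,0,0,2.9,0.25]]'; python3 tgt.py 1.35 1.4 1.45 1.5
```

```text
t: 20.4
ee_pos: [0.503, 0.1761, 0.1096]
eef_rot: [-0.0, 0.99, -0.142, 0.0]
wrist_force: [0.9, 4.3, -2.6]
width: 0.0218
finger_force: 2.4
1.35 [0. 0.] mm turn 0.0
1.4 [-1.  -3.9] mm turn 2.9
1.45 [-1.9 -7.8] mm turn 5.7
1.5 [ -2.5 -11.7] mm turn 8.6
world [[0.5028, 0.1763], [0.5018, 0.1725], [0.5009, 0.1686], [0.5003, 0.1646]]
```

```bash
python3 -m jog '[[-0.0001,-0.0006,0,0,0,0.5,0.25],[-0.0003,-0.0012,0,0,0,1,0.25],[-0.0005,-0.0018,0,0,0,1.5,0.25],[-0.0007,-0.0025,0,0,0,2,0.25],[-0.0009,-0.0031,0,0,0,2.5,0.25],[-0.001,-0.0038,0,0,0,2.9,0.25],[-0.001,-0.0038,0,0,0,2.9,0.25],[-0.001,-0.0038,0,0,0,2.9,0.25],[-0.001,-0.0038,0,0,0,2.9,0.25],[-0.001,-0.0038,0,0,0,2.9,0.25]]'
```

```text
t: 21.4
ee_pos: [0.5029, 0.174, 0.1097]
eef_rot: [-0.002, 0.993, -0.117, 0.001]
wrist_force: [1.3, 9.5, -4.2]
width: 0.0228
finger_force: 5.0
```

The stop is felt: 4.3 N, then 9.5 N, with the tool near 1.33. I'll back off about 0.04 rad from the stop, then close gently on the knob.

```bash
python3 -m jog '[[0.0008,0.0025,0,0,0,-1.9,0.25],[0.0016,0.005,0,0,0,-3.7,0.25],[0.0024,0.0075,0,0,0,-5.6,0.25],[0.0031,0.0099,0,0,0,-7.4,0.25],[0.0031,0.0099,0,0,0,-7.4,0.25],[0.0031,0.0099,0,0,0,-7.4,0.22],[0.0031,0.0099,0,0,0,-7.4,0.18],[0.0031,0.0099,0,0,0,-7.4,0.1],[0.0031,0.0099,0,0,0,-7.4,0.1],[0.0031,0.0099,0,0,0,-7.4,0.1]]' 20
```

```text
t: 22.4
ee_pos: [0.5044, 0.1813, 0.1094]
eef_rot: [0.0, 0.983, -0.181, -0.0]
wrist_force: [-1.6, -0.4, 0.2]
width: 0.0169
finger_force: 20.0
```

```bash
python3 -m jog '[[0,0,-0.001,0,0,0,0.1],[0,0,-0.002,0,0,0,0.1],[0,0,-0.003,0,0,0,0.1],[0,0,-0.003,0,0,0,0.1],[0,0,-0.003,0,0,0,0.1],[0,0,-0.003,0,0,0,0.1],[0,0,-0.003,0,0,0,0.1],[0,0,-0.003,0,0,0,0.1],[0,0,-0.003,0,0,0,0.1],[0,0,-0.003,0,0,0,0.1]]'
```

```text
t: 23.4
ee_pos: [0.5047, 0.1817, 0.1065]
eef_rot: [0.0, 0.983, -0.181, -0.0]
wrist_force: [-4.1, -0.9, 3.3]
width: 0.0177
finger_force: 20.0
```

```bash
python3 -m jog '[[0,0,-0.0005,0,0,0,0.1],[0,0,-0.001,0,0,0,0.1],[0,0,-0.0015,0,0,0,0.1],[0,0,-0.002,0,0,0,0.1],[0,0,-0.0025,0,0,0,0.1],[0,0,-0.003,0,0,0,0.1],[0,0,-0.0035,0,0,0,0.1],[0,0,-0.004,0,0,0,0.1],[0,0,-0.004,0,0,0,0.1],[0,0,-0.004,0,0,0,0.1]]'
```

```text
t: 24.4
ee_pos: [0.5047, 0.1817, 0.1024]
eef_rot: [0.0, 0.983, -0.181, -0.0]
wrist_force: [-5.9, 1.0, 2.5]
width: 0.0174
finger_force: 20.0
```

```bash
python3 -m jog '[[0,0,-0.0007,0,0,0,0.1],[0,0,-0.0014,0,0,0,0.1],[0,0,-0.002,0,0,0,0.1],[0,0,-0.0028,0,0,0,0.1],[0,0,-0.0035,0,0,0,0.1],[0,0,-0.004,0,0,0,0.1],[0,0,-0.0045,0,0,0,0.1],[0,0,-0.005,0,0,0,0.1],[0,0,-0.005,0,0,0,0.1],[0,0,-0.005,0,0,0,0.1]]'
```

```text
t: 25.4
ee_pos: [0.5047, 0.1817, 0.0975]
eef_rot: [0.0, 0.983, -0.181, -0.0]
wrist_force: [-5.9, -0.2, 2.8]
width: 0.0174
finger_force: 20.0
```

```bash
python3 -m jog '[[0,0,-0.0005,0,0,0,0.1],[0,0,-0.001,0,0,0,0.1],[0,0,-0.0015,0,0,0,0.1],[0,0,-0.002,0,0,0,0.1],[0,0,-0.0025,0,0,0,0.1],[0,0,-0.003,0,0,0,0.1],[0,0,-0.003,0,0,0,0.1],[0,0,-0.003,0,0,0,0.1],[0,0,-0.003,0,0,0,0.1],[0,0,-0.003,0,0,0,0.1]]'
```

```text
t: 26.4
ee_pos: [0.5048, 0.1819, 0.0957]
eef_rot: [-0.0, 0.984, -0.181, 0.0]
wrist_force: [-7.4, 0.3, 10.6]
width: 0.0172
finger_force: 20.0
```

A firm bottom is felt at 10.6 N after 13.7 mm of travel (13 expected), so the latch is home. Let go, then withdraw straight up.

```bash
python3 -m jog '[[0,0,0,0,0,0,0.3],[0,0,0.001,0,0,0,0.4],[0,0,0.001,0,0,0,0.45],[0,0,0.001,0,0,0,0.45],[0,0,0.001,0,0,0,0.45],[0,0,0.02,0,0,0,0.45],[0,0,0.05,0,0,0,0.45],[0,0,0.09,0,0,0,0.45],[-0.02,0.05,0.13,0,0,0,0.45],[-0.04,0.1,0.13,0,0,0,0.45]]' && python3 -m jog '[[-0.03,0.05,0,0,0,0,0.45],[-0.06,0.1,0,0,0,0,0.45],[-0.06,0.14,0,0,0,0,0.45],[-0.06,0.14,0,0,0,0,0.45],[-0.06,0.14,0,0,0,0,0.45],[-0.06,0.14,0,0,0,0,0.45],[-0.06,0.14,0,0,0,0,0.45],[-0.06,0.14,0,0,0,0,0.45],[-0.06,0.14,0,0,0,0,0.45],[-0.06,0.14,0,0,0,0,0.45]]'
python3 - <<'E'
from h import *
c=cam('scene'); im=c['frame'].copy()
O=np.array([.5795,.1536])
for t in (1.25,1.3):
    w=np.radians(86.15)+t; d=np.array([np.cos(w),np.sin(w)])
    for l in (-.005,.008): print(t,l,'knobtop crop px',((proj(c,[*(O+.08*d),.101+l])-[250,230])*3.5).round(), 'tongue tip top',((proj(c,[*(O-.068*d),.073+l])-[250,230])*3.5).round())
a=cv2.resize(im[230:370,250:450],None,fx=3.5,fy=3.5,interpolation=2); cv2.imwrite('pics/s5.png',a[:,:,::-1])
E
```

```text
t: 27.4
ee_pos: [0.4735, 0.2659, 0.2262]
eef_rot: [-0.003, 0.983, -0.182, 0.003]
wrist_force: [0.9, -0.5, -0.4]
width: 0.0391
finger_force: 0.0
t: 28.4
ee_pos: [0.4119, 0.4044, 0.222]
eef_rot: [-0.0, 0.983, -0.181, 0.0]
wrist_force: [0.1, -0.2, 0.1]
width: 0.0391
finger_force: 0.0
1.25 -0.005 knobtop crop px [567. 153.] tongue tip top [340. 295.]
1.25 0.008 knobtop crop px [570. 137.] tongue tip top [340. 280.]
1.3 -0.005 knobtop crop px [563. 148.] tongue tip top [343. 299.]
1.3 0.008 knobtop crop px [566. 133.] tongue tip top [344. 284.]
```

View pics/s5.png

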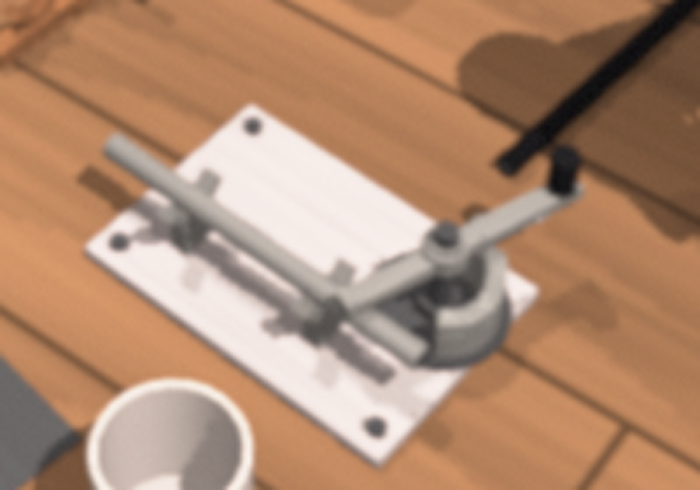

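The knob top at crop (566,152) and the tongue tip at (343,298) match the lever at -5 mm and the latch near 1.27 rad. The tongue lies across the tube, and the tube hasn't moved. Handing in.

```bash
python3 -c "from plant import r; print(r.close_job())"
```

```text
the job is handed in; nothing more can be done
None
```

I handed the job in at about 28 s: the steel tube is seated in both vees, the latch is pressed home in its notch near 1.27 rad with its tongue across the tube, and the arm is clear; the readings at the end of each move never passed about 13 N, and no verdict came back.

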